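# Open the self-closing guard of the run-out station and hold it wide

## Robot

A 6-joint arm with a two-finger parallel gripper is mounted at the origin on a cart in front of the work surface, level with it; the furniture and walls round the work are solid. World frame = base frame: x ahead of the robot, y to its left, z up, the work surface at z = 0. Lengths are in m, angles in degrees, forces in N, time in s.
With the tool pointing down it reaches from about 0.4 to 0.825 m from the base axis. Payload 7 kg.
Tool frame: the origin (TCP) lies on the centre line of the jaws, within the pads' length; the fingertips stand 14 mm ahead of it and the grasp point (between the pads) lies 5 mm behind it; z points along the fingers, y is the line along which they close (so a half turn about z gives the same grasp; the last joint's range is limited). The gripper opens to 88 mm and grips with 3 to 60 N. Pads are 19 mm wide; open, the fingers measure 130 mm over their backs; the gripper's body (78 mm by 193 mm) begins 47 mm behind the grasp point.
Start: joints at [80.85, 20.546, 0.682, 0, -70.136, -16.507], TCP at [0.292, 0.608, 0.241] pointing down, gripper open.
Joint ranges: [-176.03, 176.03], [-82.01, 121.73], [-58.28, 71.71], [-173.87, 95.51], [-174.79, -0.11], [-173.66, 173.66]. Speed limits (degrees/s): [136.94, 136.94, 172.46, 180, 180, 180].

## Interface

Orientations are given as [roll, pitch, yaw] about the fixed x, y, z axes, in that order (R = Rz(yaw) Ry(pitch) Rx(roll)).
In Python, from plant import r gives the robot as it stands.
- The arm moves only by the tool send_rows, never from a script. Its argument "steps" is a list of rows, each an object with "dp": the shift along the tool's x, y, z in mm, a list of three; "roll": the turn about the tool's z in rad; "jaw": the opening in per cent of the stroke, from 0 (shut) to 100 (fully open). In form: [{"dp": [tx, ty, tz], "roll": roll, "jaw": jaw}, ...]. A call has 1 to 5 rows; each row is the pose to reach, as a shift and turn from the pose commanded when the call began, along the tool's axes at that moment; what a row does not reach only later rows make up. A row lasts 1/8 s, in which the tool goes at most 62.5 mm and 10.7 degrees, less where a joint would pass 70% of its speed; a pose out of reach is approached as far as the arm can. A call with a gripper value outside its range is refused whole. The fingers move at their own pace and stop on an object; "newtons" is the grip in N (left out, the last holds). Time passes only in rows, so rows that repeat a pose let the fingers close. It gives the time, the measured TCP pose, the force, the opening and the grip force at its end, in the units of the state.
- r.get_state(): the state, without advancing time (a new reading comes with each control period).
- r.capture(name): name is "scene" or "top" or "wrist"; returns a dict with "image" (480x640x3 uint8, blue, green, red), "K" (3x3 intrinsics, pixels), "rvec" (rotation vector, rad) and "tvec" (3), from world to camera coordinates, as OpenCV has them. Camera axes: x right, y down, z forward; pixel columns grow to the right and rows downward; lengths in m; the calibration is good to about 2 mm. A picture is of the moment at which its call begins. There is no depth.
- r.close_job(): hands the job in; it is judged then, once.
The state is a dict: "time_s": time; "joints": joint angles; "qd": joint speeds; "joint_torque": joint torques, N m; "tcp_pos": TCP position; "eef_rot": TCP orientation; "contact_force": force on the tool from outside, world axes, zero at the start; "moment": the same for the moment, N m; "gripper_width": finger opening in m; "gripper_force": force on a finger pad.
Only numpy, scipy, OpenCV 4.12 (cv2) and the standard library are available. Lean on these libraries where they do the work, as an engineer would, in place of code of your own. Each camera call takes 0.05 s, during which the arm holds its last target. There are 200 camera calls.

## Task

Open the gate of the low clear guard so that a colleague can lift out the shaft on the V blocks: on the latch block squeeze the rear safety catch fully home first, then the front gate catch fully home. Then take the gate by its upright knob, swing it out past its detent until it stands wide open, nearly square to the guard's front, and finish still holding it there, because the gate swings back when let go; leave the loose things around the guard where they are.

Things in the scene. Friction and masses are not known exactly. Their poses are not given: they have to be found in the camera images.
- guard: low guard fixed to the bench: base 145 x 236 x 12 mm, clear panels 85 mm high in aluminium frames. Origin on the bench under the inside; x to the guard's back (away from the robot), y to its left, z up. The gate closes the front left; the solid latch block (138 x 88 mm, flat top at z = 85 mm) is the whole right side (y = -144 to -56 mm) and carries both catches on its top
- safety_pinch (a point): rear (safety) catch: middle between its two upright steel plates AS SQUEEZED, 104 mm above the bench, axes as the guard's. Plates 10 mm thick, 22 wide, z = 85 to 120 mm, one behind the other along x. Rear plate fixed, outer face 16 mm behind (+x) this point; front plate slides, outer face 30 mm in front (-x) when out, 16 when squeezed home. 25 mm free beside each
- gate_pinch (a point): front (gate) catch: middle between its two upright plates AS SQUEEZED, 104 mm above the bench, axes as the guard's. Plates as the safety catch's but side by side along y: the right one (-y) is fixed, outer face 16 mm from this point; the left one (+y, gate side) slides, outer face 30 mm from it when out, 16 mm when squeezed home
- safety_catch (a joint): travel of the safety catch's sliding plate, toward +x of the guard: 0 out, 0.014 m fully squeezed (may start up to 2 mm in). About 4 N of friction: it stays where it is left. While it is out it blocks the gate catch
- gate_catch (a joint): travel of the gate catch's sliding plate, toward -y of the guard: 0 out, 0.014 m fully squeezed; about 4 N of friction, stays where it is left. Cannot move until the safety catch is in (over 8 mm); its nose blocks the gate until it is in by over 10 mm
- gate (a joint): gate angle: 0 closed, grows as its free (right) end swings out toward the robot (clockwise from above), stop at 1.57 rad. A spring pulls it shut (0.1 N m at 0, 0.35 N m at 1.4 rad); a sprung detent resists more from 0.25 to 0.6 rad and is passed at 0.95; let go, the gate falls back to about 0.95 rad or less
- gate_hinge (a point): on the gate's vertical hinge axis, at the left front corner, 110 mm above the bench (height of the middle of the knob)
- knob_mid (a point): middle of the gate's upright round black knob, on its axis, 110 mm above the bench. Knob 16 mm in diameter, on the gate's top rail, from 85 to 133 mm above the bench (rim 19 mm wide at the top). Moves with the gate, 100 mm from the hinge axis; on the closed gate it lies to the -y side of the hinge. Its axes turn with the gate (as the guard's when closed)
- oil_bottle: small oil bottle with a spout, 38 mm across, 112 mm tall, left of the guard; origin at its foot; leave alone
- loupe: black eye loupe, 37 mm across, 30 mm tall, left in front of the guard; leave alone
- flange_part: small turned flange, 42 mm across, 16 mm tall, right in front of the guard; leave alone
- hex_key: hex key, 67 mm long, 5 mm thick, lying in front of the guard; leave alone
- marker_pen: marker pen, 122 mm long, 17 mm thick, lying right of the guard; leave alone

How it is judged:
By the outcome, as a careful person would: the job done as asked, in the order asked, and still so for the second after the job is handed in, while the arm keeps its last pose, push and grip.
It also fails if it takes over 58 s, if anything falls off the work surface, if the arm or the gripper's body presses on something with over 40 N, if the wrist force passes 120 N, or if a joint passes its speed limit or range.

## Working session

There is one attempt and no reset: what is moved stays moved. The work goes in short steps, Python scripts to look and compute and a tool call to move; the robot and the scene stay as the last step left them, time stands still between calls to the robot, and variables do not carry over. Pictures are saved under pics/ and viewed, at most 10 in all, crops included, and the job is handed in when it is done.

Besides the shell and the picture viewer there is one more tool, called after "Request:" in YAML: its name, and indented under it one key for each argument. send_rows: Moves the arm, as the interface text tells. Its arguments: {"type":"object","properties":{"steps":{"type":"array","items":{"type":"object","properties":{"dp":{"type":"array","items":{"type":"number"}},"roll":{"type":"number"},"jaw":{"type":"number"}}}},"newtons":{"type":"number"}},"required":["steps"]}

```bash
ls; mkdir -p pics; python3 - <<'E'
from plant import r
import cv2,json,pickle
s=r.get_state();print(s)
for n in("scene","top"):
    c=r.capture(n);pickle.dump(c,open(f"{n}.pkl","wb"));cv2.imwrite(f"pics/{n}1.png",c["image"]);print(n,c["K"],c["rvec"],c["tvec"])
E
```

```text
pics
{'time_s': 0.0, 'joints': array([ 8.08511661e+01,  2.05909806e+01,  6.32930835e-01, -1.92553426e-02,
       -7.01350949e+01, -1.65075660e+01]), 'qd': array([-0.11084872, -0.00472169,  0.05656645,  0.03693621,  0.067755  ,
       -0.04946982]), 'joint_torque': array([-1.11808067e-04, -5.82728577e+01,  2.93045461e+01,  6.99710771e+00,
        6.76569500e-03, -1.66954387e-04]), 'tcp_pos': array([0.29207512, 0.60801794, 0.23962411]), 'eef_rot': array([ 1.79905551e+02, -9.11368940e-03, -2.56629502e+01]), 'contact_force': array([-0.14762782,  0.35644003, -0.10414281]), 'moment': array([ 0.0430415 , -0.01228811,  0.0023039 ]), 'gripper_force': 0.0, 'gripper_width': 0.08774059628079486}
scene [[537.37269116   0.         324.77110018]
 [  0.         537.37269116 233.96306513]
 [  0.           0.           1.        ]] [ 2.08648601 -0.48032856  0.27633181] [-0.44563961  0.26820625  0.70922645]
top [[624.08574211   0.         323.04255806]
 [  0.         624.08574211 239.3226673 ]
 [  0.           0.           1.        ]] [ 2.12883258 -2.13539436  0.11340262] [0.14129374 0.55674079 1.09423091]
```

View pics/scene1.png

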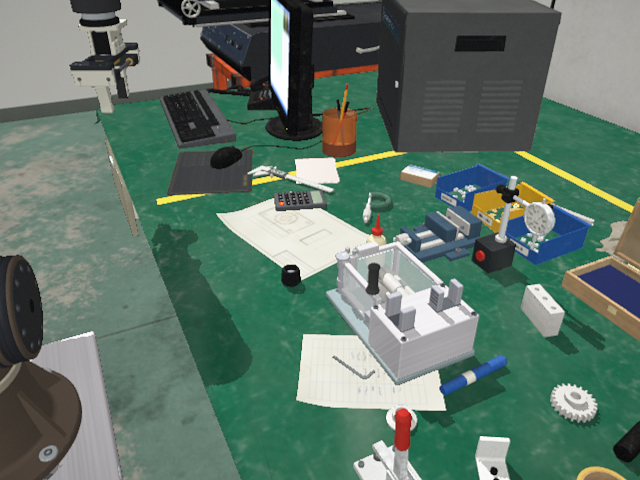

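View pics/top1.png

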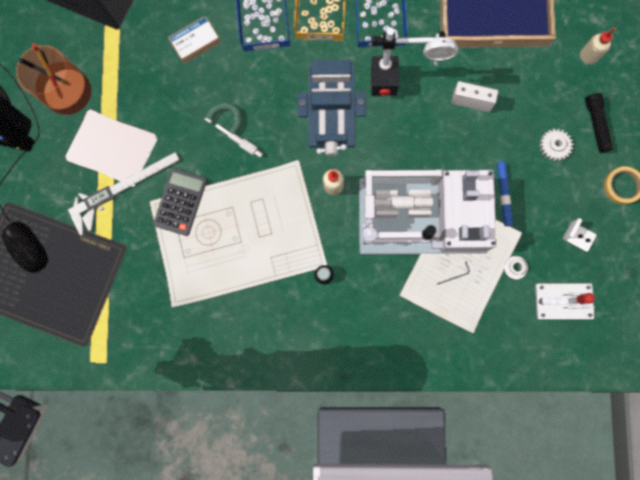

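The scene view shows the guard at about (325–475, 245–380) px. In the top view it spans (360–497, 170–253), with the knob near (428, 232). I'll zoom in on both.

```bash
python3 - <<'E'
import cv2
a=cv2.imread("pics/top1.png")[155:265,350:510];cv2.imwrite("pics/topc.png",cv2.resize(a,None,fx=5,fy=5,interpolation=cv2.INTER_CUBIC))
a=cv2.imread("pics/scene1.png")[240:385,320:485];cv2.imwrite("pics/scenec.png",cv2.resize(a,None,fx=4,fy=4,interpolation=cv2.INTER_CUBIC))
E
```

```text
(no output)
```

View pics/topc.png

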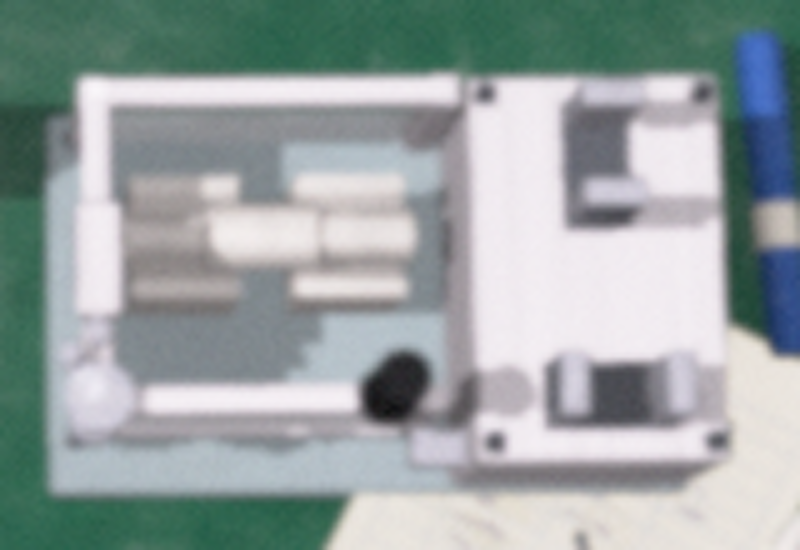

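View pics/scenec.png

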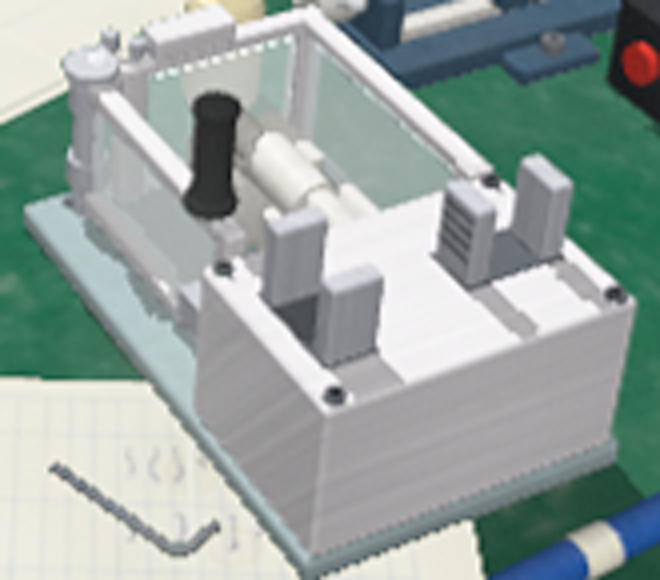

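```bash
cat > h.py <<'E'
import numpy as np,cv2
def ray(c,uv):
    R=cv2.Rodrigues(np.float64(c["rvec"]))[0];o=-R.T@np.ravel(c["tvec"])
    d=R.T@np.linalg.inv(c["K"])@np.r_[uv,1.0];return o,d
def onz(c,uv,z):
    o,d=ray(c,uv);return o+d*(z-o[2])/d[2]
E
python3 - <<'E'
import pickle,numpy as np
from h import *
np.set_printoptions(precision=4,suppress=True)
t=pickle.load(open("top.pkl","rb"));s=pickle.load(open("scene.pkl","rb"))
print(ray(t,(0,0))[0],ray(s,(0,0))[0])
T=dict(scrBL=((485,92),.087),scrBR=((703,92),.087),scrFL=((495,441),.087),scrFR=((717,441),.087),sR=((612,94),.12),sF=((613,190),.12),gL=((573,370),.12),gR=((678,370),.12),knob=((403,372),.133),hinge=((98,397),.11))
S=dict(scrBL=((490,180),.087),scrBR=((615,294),.087),scrFL=((224,268),.087),scrFR=((334,395),.087),sR=((545,172),.12),sF=((470,193),.12),gL=((297,221),.12),gR=((355,280),.12),knob=((216,102),.133),hinge=((92,58),.11))
for k in T:
    print(k,onz(t,np.array(T[k][0])/5+[350,155],T[k][1]),onz(s,np.array(S[k][0])/4+[320,240],S[k][1]))
E
```

```text
[0.3976 0.1005 1.1658] [ 0.1934 -0.6072  0.6061]
scrBL [ 0.6668 -0.0805  0.087 ] [ 0.6649 -0.0799  0.087 ]
scrBR [ 0.6661 -0.1566  0.087 ] [ 0.6646 -0.1564  0.087 ]
scrFL [ 0.5427 -0.0804  0.087 ] [ 0.5417 -0.0808  0.087 ]
scrFR [ 0.5423 -0.1567  0.087 ] [ 0.5411 -0.1566  0.087 ]
sR [ 0.6575 -0.118   0.12  ] [ 0.6565 -0.1183  0.12  ]
sF [ 0.6241 -0.1172  0.12  ] [ 0.6235 -0.1166  0.12  ]
gL [ 0.5623 -0.1017  0.12  ] [ 0.557 -0.103  0.12 ]
gR [ 0.5621 -0.1367  0.12  ] [ 0.5575 -0.1397  0.12  ]
knob [ 0.5599 -0.0429  0.133 ] [ 0.5585 -0.0416  0.133 ]
hinge [0.5555 0.0577 0.11  ] [0.5462 0.0349 0.11  ]
```

The two views agree to 1–2 mm. The guard is square to the world axes, with safety_pinch at about (0.646, -0.118), gate_pinch at about (0.560, -0.127), and the knob at about (0.559, -0.042). Moving over now.

Request:
send_rows:
  steps:
    - {"dp": [48,38,0],"roll": 0.12,"jaw": 100}
    - {"dp": [96,76,0],"roll": 0.28,"jaw": 100}
    - {"dp": [144,114,0],"roll": 0.45,"jaw": 100}
    - {"dp": [192,152,0],"roll": 0.6,"jaw": 100}
    - {"dp": [240,190,0],"roll": 0.75,"jaw": 100}
  newtons: 25

```text
time_s: 0.72
tcp_pos: [0.4267, 0.3313, 0.2404]
eef_rot: [180.0, -0.0, -68.9]
contact_force: [0.9, 0.3, 0.2]
gripper_width: 0.0877
gripper_force: 0.0
```

```bash
cat >> h.py <<'E'
def plan(s,p,yaw=None):
    "shift in tool axes (mm) and roll (rad) from state s to TCP p, yaw deg, tool down"
    from scipy.spatial.transform import Rotation as Ro
    R=Ro.from_euler("xyz",s["eef_rot"],degrees=True)
    y=s["eef_rot"][2]; y2=y if yaw is None else yaw
    R0=Ro.from_euler("xyz",[180,0,y],degrees=True)
    print("t",round(s["time_s"],2),"tcp",np.round(s["tcp_pos"],4),"rot",np.round(s["eef_rot"],2),"j",np.round(s["joints"],1),"F",np.round(s["contact_force"],1),"w",round(s["gripper_width"],4),s["gripper_force"])
    print("dp",np.round(R0.inv().apply(np.array(p)-s["tcp_pos"])*1e3,1),"roll",round(np.radians(y-y2),3))
E
python3 -c "
from plant import r
from h import *
plan(r.get_state(),[.646,-.118,.24],-90)"
```

```text
t 0.72 tcp [0.4267 0.3313 0.2404] rot [ 1.7999e+02 -1.0000e-02 -6.8890e+01] j [ 58.6   7.9 -16.4  -0.  -65.8 -37.5] F [0.9 0.3 0.2] w 0.0877 0.0
dp [ 4.981e+02 -4.280e+01  4.000e-01] roll 0.368
```

Request:
send_rows:
  steps:
    - {"dp": [60,-5,0],"roll": 0.08,"jaw": 100}
    - {"dp": [120,-10,0],"roll": 0.2,"jaw": 100}
    - {"dp": [180,-15,0],"roll": 0.3,"jaw": 100}
    - {"dp": [240,-20,0],"roll": 0.368,"jaw": 100}
    - {"dp": [300,-26,0],"roll": 0.368,"jaw": 100}

```text
time_s: 1.35
tcp_pos: [0.5603, 0.0615, 0.2405]
eef_rot: [180.0, 0.0, -89.8]
contact_force: [1.2, 1.2, -0.2]
gripper_width: 0.0875
gripper_force: 0.0
```

```bash
python3 -c "
from plant import r
from h import *
plan(r.get_state(),[.625,-.1,.24],-90)"
```

```text
t 1.35 tcp [0.5603 0.0615 0.2405] rot [ 1.800e+02  1.000e-02 -8.976e+01] j [ 26.2  10.1 -13.6  -0.  -66.3 -25.9] F [ 1.2  1.2 -0.2] w 0.0875 0.0
dp [161.8 -64.    0.5] roll 0.004
```

Request:
send_rows:
  steps:
    - {"dp": [45,-21,0],"roll": 0.004,"jaw": 100}
    - {"dp": [90,-43,0],"roll": 0.004,"jaw": 100}
    - {"dp": [135,-64,0],"roll": 0.004,"jaw": 100}
    - {"dp": [170,-80,0],"roll": 0.004,"jaw": 100}
    - {"dp": [170,-80,0],"roll": 0.004,"jaw": 100}

```text
time_s: 1.98
tcp_pos: [0.641, -0.1087, 0.2392]
eef_rot: [179.9, -0.0, -90.1]
contact_force: [-0.7, -1.2, -0.3]
gripper_width: 0.0876
gripper_force: 0.0
```

```bash
python3 -c "
from plant import r
from h import *
import pickle
plan(r.get_state(),[.646,-.118,.24],-90)
c=r.capture('wrist');pickle.dump(c,open('wrist.pkl','wb'));cv2.imwrite('pics/wrist1.png',c['image']);print(ray(c,(0,0))[0])"
```

```text
t 1.98 tcp [ 0.641  -0.1087  0.2392] rot [ 1.7989e+02 -2.0000e-02 -9.0130e+01] j [  7.5  18.3  -2.7   0.  -69.1  -7.7] F [-0.7 -1.2 -0.3] w 0.0876 0.0
dp [ 9.2 -5.1 -0.8] roll -0.002
[ 0.64129867 -0.18852769  0.38418115]
```

View pics/wrist1.png

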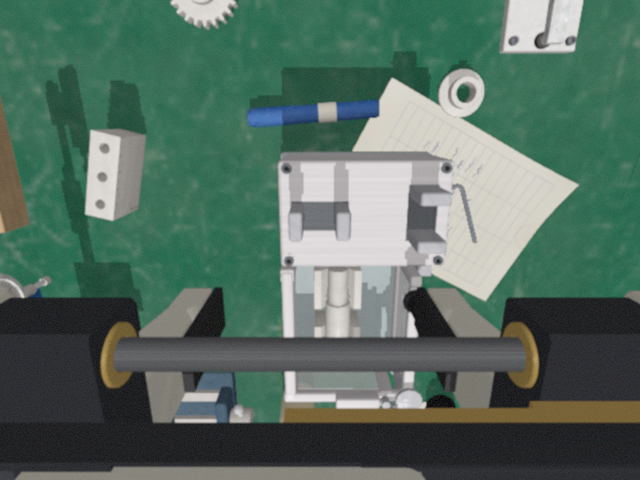

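The wrist view shows the safety plates at about (296, 225) and (343, 225) px, and the gate plates at about (432, 197) and (430, 240). I'll enlarge it.

```bash
python3 - <<'E'
import cv2
a=cv2.imread("pics/wrist1.png")[145:275,270:460];cv2.imwrite("pics/wristc.png",cv2.resize(a,None,fx=4,fy=4,interpolation=cv2.INTER_CUBIC))
E
```

```text
(no output)
```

View pics/wristc.png

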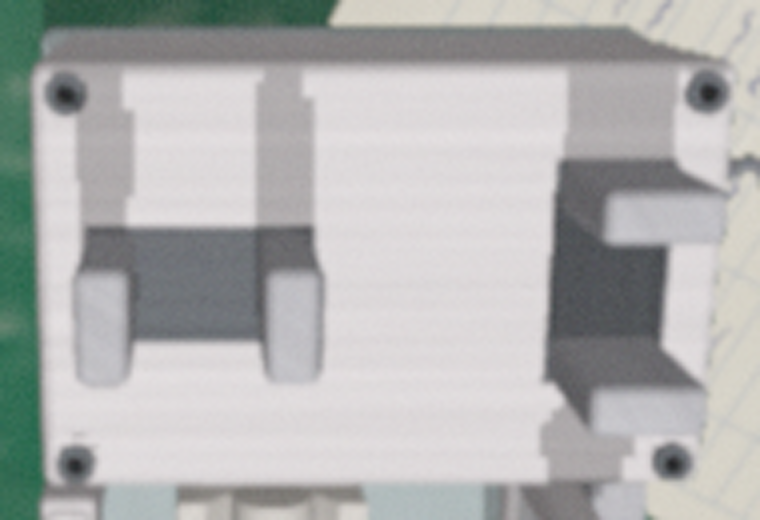

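```bash
python3 - <<'E'
import pickle
from h import *
c=pickle.load(open("wrist.pkl","rb"))
for n,p,z in [("sR",(102,327),.12),("sF",(294,327),.12),("gR",(665,218),.12),("gL",(647,412),.12),("scrBR",(66,93),.087),("scrFR",(707,92),.087),("scrBL",(75,463),.087),("scrFL",(672,461),.087)]:
    print(n,np.round(onz(c,np.array(p)/4+[270,145],z),4))
E
```

```text
sR [ 0.6576 -0.1174  0.12  ]
sF [ 0.6231 -0.1173  0.12  ]
gR [ 0.5582 -0.1371  0.12  ]
gL [ 0.5582 -0.1011  0.12  ]
scrBR [ 0.6657 -0.1553  0.087 ]
scrFR [ 0.5419 -0.1553  0.087 ]
scrBL [ 0.6658 -0.0793  0.087 ]
scrFL [ 0.5417 -0.0794  0.087 ]
```

All three views agree to within 1–2 mm. Descending over the safety catch.

Request:
send_rows:
  steps:
    - {"dp": [9,-5.5,20],"roll": 0,"jaw": 100}
    - {"dp": [9,-5.5,60],"roll": 0,"jaw": 100}
    - {"dp": [9,-5.5,100],"roll": 0,"jaw": 100}
    - {"dp": [9,-5.5,130],"roll": 0,"jaw": 100}
    - {"dp": [9,-5.5,135],"roll": 0,"jaw": 100}

```text
time_s: 2.65
tcp_pos: [0.6442, -0.1147, 0.1025]
eef_rot: [179.7, -0.0, -89.9]
contact_force: [-0.2, 0.4, 0.9]
gripper_width: 0.0875
gripper_force: 0.0
```

```bash
python3 -c "
from plant import r
from h import *
plan(r.get_state(),[.6465,-.1175,.104],-90)"
```

```text
t 2.65 tcp [ 0.6442 -0.1147  0.1025] rot [179.7  -0.  -89.9] j [  6.9  25.2 -11.5  -0.  -53.6  -6.8] F [-0.2  0.4  0.9] w 0.0875 0.0
dp [ 2.9 -2.3 -1.5] roll 0.002
```

Request:
send_rows:
  steps:
    - {"dp": [2.5,-2.5,-1.5],"roll": 0,"jaw": 100}
    - {"dp": [2.5,-2.5,-1.5],"roll": 0,"jaw": 60}
    - {"dp": [2.5,-2.5,-1.5],"roll": 0,"jaw": 50}
    - {"dp": [2.5,-2.5,-1.5],"roll": 0,"jaw": 45}
    - {"dp": [2.5,-2.5,-1.5],"roll": 0,"jaw": 40}

```text
time_s: 3.28
tcp_pos: [0.6478, -0.1179, 0.1073]
eef_rot: [179.9, -0.0, -90.0]
contact_force: [-5.2, 0.7, 3.2]
gripper_width: 0.0534
gripper_force: 2.1
```

Request:
send_rows:
  steps:
    - {"dp": [0,0,0],"roll": 0,"jaw": 34}
    - {"dp": [0,0,0],"roll": 0,"jaw": 30}
    - {"dp": [0,0,0],"roll": 0,"jaw": 30}
    - {"dp": [0,0,0],"roll": 0,"jaw": 30}

```text
time_s: 3.78
tcp_pos: [0.6477, -0.1179, 0.107]
eef_rot: [179.9, -0.0, -89.9]
contact_force: [-6.3, -0.5, 4.6]
gripper_width: 0.0311
gripper_force: 25.0
```

```bash
python3 -c "
from plant import r
from h import *
plan(r.get_state(),[.6465,-.1175,.104],-90)"
```

```text
t 3.77 tcp [ 0.6477 -0.1179  0.107 ] rot [ 1.7989e+02 -1.0000e-02 -8.9950e+01] j [  6.6  25.1 -10.9   0.  -54.1  -6.6] F [-6.3 -0.5  4.6] w 0.0311 24.9966824054718
dp [-0.4  1.2  3. ] roll 0.001
```

Width is 31 mm at 25 N, so the safety catch is home. Next: open, rise, turn 90° and move to the gate catch.

Request:
send_rows:
  steps:
    - {"dp": [0,0,0],"roll": 0,"jaw": 100}
    - {"dp": [0,0,0],"roll": 0,"jaw": 100}
    - {"dp": [0,0,0],"roll": 0,"jaw": 100}
    - {"dp": [0,0,-40],"roll": 0,"jaw": 100}
    - {"dp": [0,0,-70],"roll": 0,"jaw": 100}

```text
time_s: 4.4
tcp_pos: [0.6493, -0.1178, 0.1782]
eef_rot: [-180.0, -0.0, -89.9]
contact_force: [0.4, -0.6, -0.5]
gripper_width: 0.0755
gripper_force: 0.0
```

Request:
send_rows:
  steps:
    - {"dp": [2,15,0],"roll": -0.18,"jaw": 100}
    - {"dp": [4,35,0],"roll": -0.36,"jaw": 100}
    - {"dp": [6,60,0],"roll": -0.54,"jaw": 100}
    - {"dp": [8,80,0],"roll": -0.72,"jaw": 100}
    - {"dp": [9,90,0],"roll": -0.9,"jaw": 100}

```text
time_s: 5.03
tcp_pos: [0.5581, -0.1269, 0.1773]
eef_rot: [-180.0, -0.0, -38.0]
contact_force: [-0.4, -0.2, -0.3]
gripper_width: 0.0875
gripper_force: 0.0
```

```bash
python3 -c "
from plant import r
from h import *
plan(r.get_state(),[.558,-.1265,.175],0)"
```

```text
t 5.03 tcp [ 0.5581 -0.1269  0.1773] rot [-1.7997e+02 -3.0000e-02 -3.8040e+01] j [  6.8  13.8 -17.6  -0.  -58.5  45.2] F [-0.4 -0.2 -0.3] w 0.0875 0.0
dp [-0.3 -0.2  2.3] roll -0.664
```

Request:
send_rows:
  steps:
    - {"dp": [0,0,0],"roll": -0.18,"jaw": 92}
    - {"dp": [0,0,0],"roll": -0.36,"jaw": 92}
    - {"dp": [0,0,0],"roll": -0.54,"jaw": 92}
    - {"dp": [0,0,0],"roll": -0.664,"jaw": 92}
    - {"dp": [0,0,0],"roll": -0.664,"jaw": 92}

```text
time_s: 5.65
tcp_pos: [0.559, -0.1268, 0.1771]
eef_rot: [-180.0, -0.0, -0.4]
contact_force: [-0.2, 0.1, -0.3]
gripper_width: 0.0806
gripper_force: 0.0
```

```bash
python3 - <<'E'
from plant import r
from h import *
import pickle
plan(r.get_state(),[.558,-.1265,.105],0)
c=r.capture('scene');pickle.dump(c,open('scene2.pkl','wb'));a=c['image'][200:400,300:500];cv2.imwrite('pics/scene2.png',cv2.resize(a,None,fx=3,fy=3))
E
```

```text
t 5.65 tcp [ 0.559  -0.1268  0.1771] rot [-1.8e+02 -3.0e-02 -3.8e-01] j [  6.8  13.9 -17.5   0.  -58.6  82.8] F [-0.2  0.1 -0.3] w 0.0806 0.0
dp [-1.  -0.3 72.1] roll -0.007
```

View pics/scene2.png

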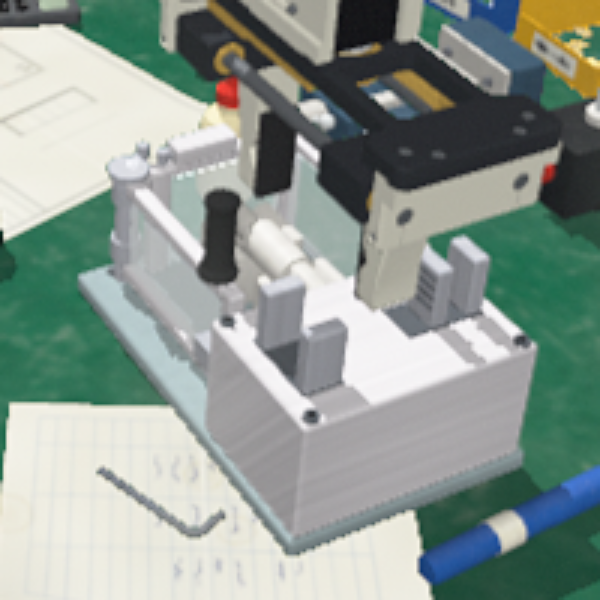

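The picture shows the safety plates now close together at about (435–480, 280) px in the crop, with the gate catch still out and the gate closed. Descending.

Request:
send_rows:
  steps:
    - {"dp": [-1,0,25],"roll": -0.007,"jaw": 92}
    - {"dp": [-1,0,50],"roll": -0.007,"jaw": 92}
    - {"dp": [-1,0,70],"roll": -0.007,"jaw": 92}
    - {"dp": [-1,0,70],"roll": -0.007,"jaw": 92}

```text
time_s: 6.2
tcp_pos: [0.5567, -0.1269, 0.1057]
eef_rot: [180.0, 0.2, -0.1]
contact_force: [0.3, -0.9, 0.9]
gripper_width: 0.0806
gripper_force: 0.0
```

```bash
python3 -c "
from plant import r
from h import *
plan(r.get_state(),[.558,-.1265,.105],0)"
```

```text
t 6.2 tcp [ 0.5567 -0.1269  0.1057] rot [ 1.7999e+02  1.8000e-01 -7.0000e-02] j [  6.8  18.1 -22.4  -0.  -49.7  83.2] F [ 0.3 -0.9  0.9] w 0.0806 0.0
dp [ 1.3 -0.4  0.7] roll -0.001
```

Request:
send_rows:
  steps:
    - {"dp": [1,0.5,0],"roll": 0,"jaw": 65}
    - {"dp": [1,0.5,0],"roll": 0,"jaw": 55}
    - {"dp": [1,0.5,0],"roll": 0,"jaw": 48}
    - {"dp": [1,0.5,0],"roll": 0,"jaw": 42}
    - {"dp": [1,0.5,0],"roll": 0,"jaw": 38}

```text
time_s: 6.82
tcp_pos: [0.5593, -0.1269, 0.1076]
eef_rot: [-180.0, -0.1, 0.1]
contact_force: [0.1, 4.0, 2.9]
gripper_width: 0.0366
gripper_force: 2.1
```

Request:
send_rows:
  steps:
    - {"dp": [0,0,0],"roll": 0,"jaw": 34}
    - {"dp": [0,0,0],"roll": 0,"jaw": 30}
    - {"dp": [0,0,0],"roll": 0,"jaw": 30}
    - {"dp": [0,0,0],"roll": 0,"jaw": 30}

```text
time_s: 7.32
tcp_pos: [0.5593, -0.1272, 0.1074]
eef_rot: [-180.0, -0.1, 0.1]
contact_force: [1.5, 5.8, 5.0]
gripper_width: 0.0316
gripper_force: 25.0
```

Request:
send_rows:
  steps:
    - {"dp": [0,0,0],"roll": 0,"jaw": 85}
    - {"dp": [0,0,0],"roll": 0,"jaw": 85}
    - {"dp": [0,0,0],"roll": 0,"jaw": 85}
    - {"dp": [0,0,-40],"roll": 0,"jaw": 85}
    - {"dp": [0,0,-70],"roll": 0,"jaw": 85}

```text
time_s: 7.95
tcp_pos: [0.5587, -0.1277, 0.178]
eef_rot: [180.0, 0.0, 0.1]
contact_force: [0.6, -0.1, 0.4]
gripper_width: 0.0728
gripper_force: 0.0
```

Request:
send_rows:
  steps:
    - {"dp": [0,-15,0],"roll": 0.18,"jaw": 70}
    - {"dp": [0,-35,0],"roll": 0.36,"jaw": 70}
    - {"dp": [0,-55,0],"roll": 0.54,"jaw": 70}
    - {"dp": [0,-75,0],"roll": 0.72,"jaw": 70}
    - {"dp": [0,-85,0],"roll": 0.9,"jaw": 70}

```text
time_s: 8.57
tcp_pos: [0.5584, -0.0417, 0.1769]
eef_rot: [180.0, 0.0, -51.8]
contact_force: [-0.6, -0.9, 0.6]
gripper_width: 0.061
gripper_force: 0.0
```

Request:
send_rows:
  steps:
    - {"dp": [0,0,0],"roll": 0.18,"jaw": 70}
    - {"dp": [0,0,0],"roll": 0.36,"jaw": 70}
    - {"dp": [0,0,0],"roll": 0.54,"jaw": 70}
    - {"dp": [0,0,0],"roll": 0.67,"jaw": 70}
    - {"dp": [0,0,0],"roll": 0.67,"jaw": 70}

```text
time_s: 9.2
tcp_pos: [0.5584, -0.0426, 0.1768]
eef_rot: [180.0, -0.0, -89.8]
contact_force: [-0.1, -0.0, 1.2]
gripper_width: 0.0614
gripper_force: 0.0
```

```bash
python3 -c "
from plant import r
from h import *
plan(r.get_state(),[.559,-.0422,.112],-90)
c=r.capture('scene');a=c['image'][200:400,300:500];cv2.imwrite('pics/scene3.png',cv2.resize(a,None,fx=3,fy=3))"
```

```text
t 9.2 tcp [ 0.5584 -0.0426  0.1768] rot [ 1.7997e+02 -1.0000e-02 -8.9840e+01] j [ 15.7  12.7 -19.1   0.  -58.2 -15.5] F [-0.1 -0.   1.2] w 0.0614 0.0
dp [-0.4 -0.6 64.8] roll 0.003
```

View pics/scene3.png

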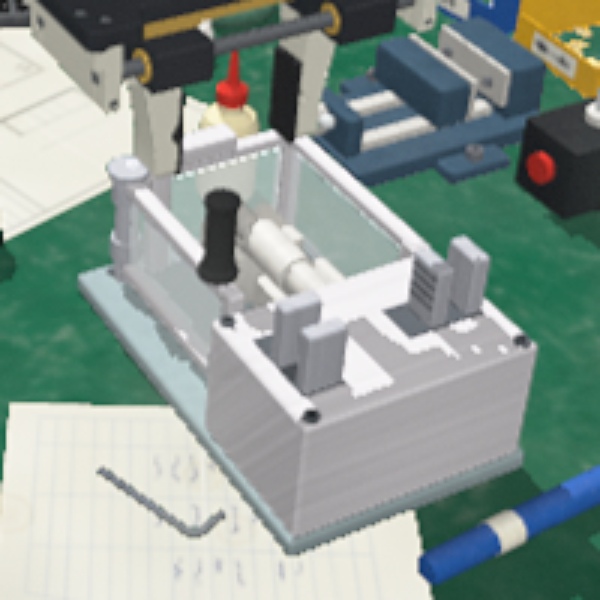

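Both catches are in and the gate is still closed: the gate plates at about (297, 330) and (322, 355) px are close together. Descending on the knob and gripping it.

Request:
send_rows:
  steps:
    - {"dp": [0,-0.5,25],"roll": 0,"jaw": 70}
    - {"dp": [0,-0.5,48],"roll": 0,"jaw": 70}
    - {"dp": [0,-0.5,63],"roll": 0,"jaw": 70}
    - {"dp": [0,-0.5,63],"roll": 0,"jaw": 70}
    - {"dp": [0,-0.5,63],"roll": 0,"jaw": 40}
  newtons: 30

```text
time_s: 9.88
tcp_pos: [0.5597, -0.0423, 0.1148]
eef_rot: [-179.9, -0.0, -89.8]
contact_force: [0.1, 0.2, -0.1]
gripper_width: 0.0556
gripper_force: 0.0
```

Request:
send_rows:
  steps:
    - {"dp": [0,0,0],"roll": 0,"jaw": 25}
    - {"dp": [0,0,0],"roll": 0,"jaw": 10}
    - {"dp": [0,0,0],"roll": 0,"jaw": 5}
    - {"dp": [0,0,0],"roll": 0,"jaw": 5}
    - {"dp": [0,0,0],"roll": 0,"jaw": 5}

```text
time_s: 10.5
tcp_pos: [0.5588, -0.0424, 0.1142]
eef_rot: [180.0, -0.0, -89.9]
contact_force: [-1.7, 1.1, 2.2]
gripper_width: 0.0152
gripper_force: 30.0
```

```bash
python3 -c "
from plant import r
from h import *
plan(r.get_state(),[.559,-.0422,.112],-90)"
```

```text
t 10.5 tcp [ 0.5588 -0.0424  0.1142] rot [179.97  -0.   -89.89] j [ 15.7  16.5 -23.4  -0.  -50.1 -15.6] F [-1.7  1.1  2.2] w 0.0152 30.000430941581726
dp [-0.2 -0.2  2.2] roll 0.002
```

Knob held: 15 mm width, 30 N. Swinging along the 100 mm arc.

Request:
send_rows:
  steps:
    - {"dp": [-0.5,10,0],"roll": 0.1,"jaw": 5}
    - {"dp": [-2,19.9,0],"roll": 0.2,"jaw": 5}
    - {"dp": [-4.5,29.6,0],"roll": 0.3,"jaw": 5}
    - {"dp": [-7.9,38.9,0],"roll": 0.4,"jaw": 5}
    - {"dp": [-12.2,47.9,0],"roll": 0.5,"jaw": 5}

```text
time_s: 11.12
tcp_pos: [0.5118, -0.031, 0.114]
eef_rot: [-179.9, -0.0, -118.7]
contact_force: [0.5, 2.1, 3.9]
gripper_width: 0.0154
gripper_force: 30.0
```

```bash
python3 -c "
from plant import r
from h import *
a=1.0;plan(r.get_state(),[.559-.1*np.sin(a),.0578-.1*np.cos(a),.114],-90-np.degrees(a))"
```

```text
t 11.12 tcp [ 0.5118 -0.031   0.114 ] rot [-1.7990e+02 -3.0000e-02 -1.1869e+02] j [ 18.6  12.4 -29.4   0.1 -48.2 -47.3] F [0.5 2.1 3.9] w 0.0154 30.000001788139343
dp [-12.7  49.1   0. ] roll 0.499
```

Request:
send_rows:
  steps:
    - {"dp": [-0.5,10,0],"roll": 0.1,"jaw": 5}
    - {"dp": [-2,19.9,0],"roll": 0.2,"jaw": 5}
    - {"dp": [-4.5,29.6,0],"roll": 0.3,"jaw": 5}
    - {"dp": [-7.9,38.9,0],"roll": 0.4,"jaw": 5}
    - {"dp": [-12.2,47.9,0],"roll": 0.5,"jaw": 5}

```text
time_s: 11.75
tcp_pos: [0.4749, 0.0032, 0.1142]
eef_rot: [-180.0, 0.0, -147.4]
contact_force: [1.6, -3.2, -0.5]
gripper_width: 0.0156
gripper_force: 30.0
```

Request:
send_rows:
  steps:
    - {"dp": [-0.5,10,0],"roll": 0.1,"jaw": 5}
    - {"dp": [-2,19.9,0],"roll": 0.2,"jaw": 5}
    - {"dp": [-4.5,29.6,0],"roll": 0.3,"jaw": 5}
    - {"dp": [-7.9,38.9,0],"roll": 0.4,"jaw": 5}
    - {"dp": [-11.3,46.2,0],"roll": 0.48,"jaw": 5}

```text
time_s: 12.38
tcp_pos: [0.4594, 0.048, 0.1142]
eef_rot: [-179.9, -0.0, -174.8]
contact_force: [3.3, -4.3, -0.2]
gripper_width: 0.0156
gripper_force: 30.0
```

Request:
send_rows:
  steps:
    - {"dp": [0,0,0],"roll": 0,"jaw": 5}
    - {"dp": [0,0,0],"roll": 0,"jaw": 5}

```text
time_s: 12.62
tcp_pos: [0.4594, 0.0479, 0.1142]
eef_rot: [-180.0, -0.0, -174.6]
contact_force: [-0.2, -4.4, 2.2]
gripper_width: 0.0153
gripper_force: 30.0
```

```bash
python3 -c "
from plant import r
from h import *
a=1.48;plan(r.get_state(),[.559-.1*np.sin(a),.0578-.1*np.cos(a),.114],-90-np.degrees(a))
c=r.capture('scene');a=c['image'][200:400,260:480];cv2.imwrite('pics/scene4.png',cv2.resize(a,None,fx=3,fy=3))"
```

```text
t 12.62 tcp [0.4594 0.0479 0.1142] rot [-1.7998e+02 -1.0000e-02 -1.7458e+02] j [  30.5    7.8  -35.3    0.   -46.9 -115.1] F [-0.2 -4.4  2.2] w 0.0153 30.00015288591385
dp [-0.1  0.9  0.2] roll 0.004
```

View pics/scene4.png

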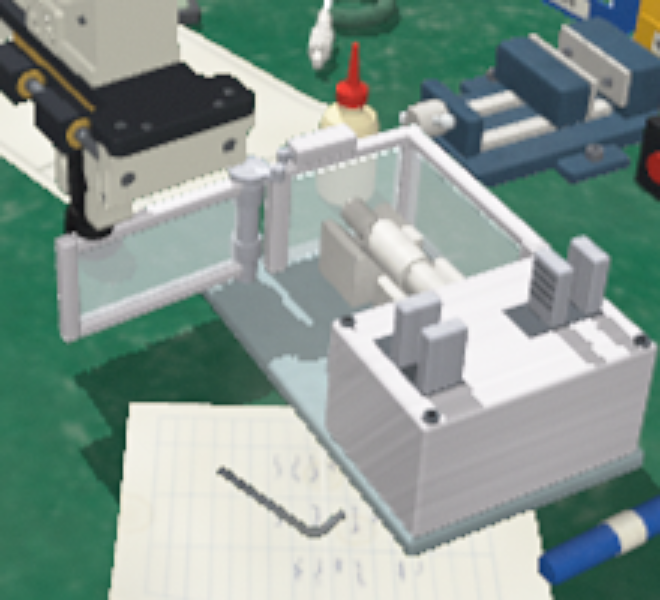

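The gate stands wide open at about 1.47 rad, with the gripper holding the knob near (95, 225) px. Both catches are in and the loose parts are undisturbed, so I'm handing in.

```bash
python3 -c "
from plant import r
print(r.close_job())"
```

```text
the job is handed in; nothing more can be done
None
```

The job is handed in at about 13 s: I squeezed the safety catch home, then the gate catch, and the gripper still holds the gate open at about 1.47 rad (84°); the last picture shows nothing loose disturbed.

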